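Fit the splined drive gear on a bench mixer and hold it home

TASK

The bench mixer needs its drive gear fitted so that a colleague can lock it. Take the black rubber stop off the mixer's splined socket and put it in the white basin, then lift the gear out of its stand, turn it until its cross-shaped stem meshes with the socket, and push it down against the ejector spring until the wheel sits fully home on the socket's face. Finish while still holding the gear and pressing it home - do not let go - and leave the other things on the bench where they are.

Things in the scene. Friction and masses are not known exactly. Their poses are not given: they have to be found in the camera images.
- drive_unit: Mixer drive unit, fixed: white housing 150 x 120 x 50 mm (x, y, z), black knob on its front (-x side); a round steel spindle hub, 52 mm diameter, rises from the middle of its top, its upper face (the socket face) 85 mm above the worktop. Origin: centre of the underside, on the worktop, right below the socket.
- socket (a point): Centre of the socket's mouth in the hub's upper face, 85 mm above the worktop; turns with the spindle. The socket is a cross of two slots, each 26.5 mm long and 10 mm wide, along this frame's x and y axes, 35 mm deep, open upward; z is up. Its yaw is the slots' direction (the same again every quarter turn).
- spindle (a joint): Turn of the spindle (and so of the socket) in the drive unit, rad, positive anticlockwise from above, 0: slots parallel to the housing's sides. Stiff: it stays where it is below about 0.12 N m.
- ejector (a joint): Downward travel of the sprung ejector pin in the middle of the socket, m. 0: up, its 11 mm wide tip 12 mm below the socket face. Spring: 3 N at the start of travel, 6.5 N at 0.014, where a gear that is fully home holds it; its own stop is at 0.0165. Under its own weight the gear does not push it down.
- drive_gear: Steel drive gear, 0.12 to 0.2 kg: toothed wheel of 63 mm diameter, 10 mm thick, a square grip block on it and a cross-shaped splined stem below. Stem bars and block flats are parallel to the gear's x and y axes, so it meshes in any of four quarter turns. Origin: centre of the wheel's underside, which rests on the socket face when home; z along the shaft, up.
- gear_grip (a point): Centre of the gear's square grip block, 24 x 24 mm, 38 mm high (10 to 48 mm above the wheel's underside); to be taken on two facing flats from above. This point is 29 mm above the gear's origin.
- stem_tip (a point): Lower end of the gear's stem, 26 mm below the gear's origin. The stem is a cross of two bars, each 24 mm long and 8 mm wide (1 mm play a side in the socket), its last 5 mm tapered by 2 mm a side.
- gear_stand: Round grey plastic stand, fixed, 84 mm foot, 68 mm body, 40 mm high, with a plain round upright bore of 31 mm in which the gear's stem stands at first (wheel resting on the stand's top, any yaw). Origin: centre of the underside.
- stop: Black rubber flask stop, upright cylinder, 26 mm diameter, 37 mm high, 18 g, standing loose on the socket face and covering the socket at first. Another such stop, on the orbital shaker, is not part of the job. Origin: centre of its underside.
- basin: White plastic basin, open on top, loose, outside 106 x 126 mm (x, y), 31 mm high; inner floor about 84 x 104 mm, 2 mm above the worktop. Origin: centre of its underside.
- dropper_bottle: Bystander: amber dropper bottle, 34 mm wide, 102 mm high, standing. Origin: centre of its underside.
- glass_beaker: Bystander: glass beaker, 74 mm wide, 92 mm high. Origin: centre of its underside.
- dish: Bystander: lidded petri dish, 91 mm wide, 16 mm high. Origin: centre of its underside.
- pen: Bystander: black and white marker lying on the worktop, 135 mm long along its y axis, 17 mm wide. Origin: centre of its underside.

How it is judged:
On the way, in this order (a step that is already met when the one before it is completed fails the run):
1. the rubber stop lies in the white basin, let go and at rest (x of stop in the frame of basin between -0.045 and 0.045 m and y of stop in the frame of basin between -0.055 and 0.055 m and z of stop in the frame of basin below 0.025 m and contact force between the fingers and stop below 0.1 N and linear speed of stop below 0.03 m/s), for 0.2 s.
2. the gear, held in the fingers, is meshed: its stem stands at least 8 mm deep in the socket (horizontal distance between drive_gear and socket below 0.003 m and angle between drive_gear's own z axis and vertical below 0.08 rad and (angle between the x axis of drive_gear and the x axis of socket, either way round below 0.15 rad or angle between the x axis of drive_gear and the y axis of socket, either way round below 0.15 rad) and z of drive_gear in the frame of socket below 0.018 m and contact force between the fingers and drive_gear above 1 N), for 0.1 s.
At the end, for the whole second after the job is handed in: Fingers grip the gear (over 3 N), still and upright within 0.08 rad; splines meshed (axis within 3 mm, within 0.15 rad), wheel within 2 mm of the socket face, ejector pin down over 12 mm; the rubber stop at rest inside the white basin (horizontal distance between drive_gear and socket below 0.003 m and angle between drive_gear's own z axis and vertical below 0.08 rad and (angle between the x axis of drive_gear and the x axis of socket, either way round below 0.15 rad or angle between the x axis of drive_gear and the y axis of socket, either way round below 0.15 rad) and z of drive_gear in the frame of socket below 0.002 m and value of joint ejector above 0.012 m and contact force between the fingers and drive_gear above 3 N and linear speed of drive_gear below 0.02 m/s and x of stop in the frame of basin between -0.045 and 0.045 m and y of stop in the frame of basin between -0.055 and 0.055 m and z of stop in the frame of basin below 0.025 m and linear speed of stop below 0.03 m/s); the arm keeps its last pose, push and grip.
It fails at once if a bystander (dropper bottle) is moved more than 30 mm or knocked over (distance of dropper_bottle from where it was at the start of the episode above 0.03 m or angle between dropper_bottle's own z axis and vertical above 0.5 rad).
It fails at once if a bystander (glass beaker) is moved more than 30 mm or knocked over (distance of glass_beaker from where it was at the start of the episode above 0.03 m or angle between glass_beaker's own z axis and vertical above 0.5 rad).
It fails at once if a bystander (dish) is moved more than 30 mm or knocked over (distance of dish from where it was at the start of the episode above 0.03 m or angle between dish's own z axis and vertical above 0.5 rad).
It fails at once if a bystander (pen) is moved more than 30 mm or knocked over (distance of pen from where it was at the start of the episode above 0.03 m).
It also fails if it takes over 64 s, if anything falls off the work surface, if the arm or the gripper's body presses on something with over 40 N, if the wrist force passes 120 N, or if a joint passes its speed limit or range.

ROBOT

A 6-joint arm with a two-finger parallel gripper is mounted at the origin on the work surface; the furniture and walls round the work are solid. World frame = base frame: x ahead of the robot, y to its left, z up, the work surface at z = 0. Lengths are in m, angles in rad, forces in N, time in s.
With the tool pointing down it reaches from about 0.375 to 0.9 m from the base axis. Payload 3.1 kg.
Tool frame: the origin (TCP) lies between the finger pads; the fingertips stand robot.finger_overhang ahead of it and the grasp point (between the pads) lies 3 mm ahead of it (robot.finger_overhang is the distance from the TCP to the fingertips, in m); z points along the fingers, y is the line along which they close (so a half turn about z gives the same grasp; the last joint's range is limited). The gripper opens to 87 mm and grips with 3 to 60 N. Pads are 19 mm wide; open, the fingers measure 117 mm over their backs; the gripper's body (75 mm by 190 mm) begins 51 mm behind the grasp point.
Start: joints at [-1.381, 0.527, 1.433, -0, 1.181, -0.178], TCP at [0.225, -0.583, 0.245] pointing down, gripper open.
Joint ranges: [-3.08, 3.08], [-0.75, 2.2], [0.22, 2.44], [-1.43, 4.57], [0, 2.65], [-2.85, 2.85]. Speed limits (rad/s): [2.79, 2.79, 3.14, 3.14, 3.14, 3.14].

INTERFACE

Orientations are given as a unit quaternion [x, y, z, w].
In Python, from rig import get_obs, vision, hand_in, nets, robot gives the robot as it stands.
- The arm moves only by the tool apply_moves, never from a script. Its argument "series" is a list of rows, each an object with "offset": the shift along the world's x, y, z in cm, a list of three; "rot": the turn, a rotation vector about the world's x, y, z in degrees, a list of three. A call has 1 to 20 rows; each row is the pose to reach, as a shift and turn from the pose commanded when the call began; what a row does not reach only later rows make up. A row lasts 1/10 s, in which the tool goes at most 50 mm and 8.59 degrees, less where a joint would pass 70% of its speed; a pose out of reach is approached as far as the arm can. A call with a gripper value outside its range is refused whole. "hand" is the opening, from 0 (shut) to 1 (fully open), set as the call begins (left out, the last holds). The fingers move at their own pace and stop on an object; "newtons" is the grip in N (left out, the last holds). Time passes only in rows, so rows that repeat a pose let the fingers close. It gives the time, the measured TCP pose, the force, the opening and the grip force at its end, in the units of the state.
- get_obs(): the state, without advancing time (a new reading comes with each control period).
- vision.camera(name): name is "scene" or "top" or "wrist"; returns the picture (480x640x3 uint8, red, green, blue); there is no depth.
- vision.calibration(name): a dict with "K" (3x3 intrinsics, pixels), "k1" (the pictures are not rectified: a ray, as slopes to the right and down, at radius r is drawn at 1 + k1 r^2 times it, then the intrinsics apply), "R" (3x3) and "t" (3): a world point X has camera coordinates R X + t. Camera axes: x right, y down, z forward; pixel columns grow to the right and rows downward; lengths in m; the calibration is good to about 2 mm. A picture is of the moment at which its call begins: read the wrist's pose just before it. calibration takes no time and is no camera call; for the wrist camera it gives the pose at the moment of the call.
- hand_in(): hands the job in; it is judged then, once.
Trained networks look in the newest picture that a camera, given by its name, has taken for a name from the list of things; names that differ only in an ending like _2 or _b are one class to them, and where a whole thing is asked for, a point or a joint stands for the part that bears it (a point fixed in the world has none). Each returns a list of dicts, best first, with "conf" (0 to 1); they miss things now and then, are a little off and sometimes report something else, mostly with a low value. They report only what shows in the picture. A call takes as long as a camera call.
- nets.search_frame(camera, query): "centre" ([x, y, z] in m, in world coordinates, good to about 4 mm: the middle of the surface that is visible of it).
- nets.spot_point(camera, query): "centre" ([x, y, z] in m, in world coordinates, good to about 4 mm: a listed point, or the origin of a listed thing).
The state is a dict: "time": time; "q": joint angles; "joint_velocities": joint speeds; "joint_torque": joint torques, N m; "position": TCP position; "tool_rot": TCP orientation; "ft_force": force on the tool from outside, world axes, zero at the start; "moment": the same for the moment, N m; "grip_width": finger opening in m; "grip_force": force on a finger pad.
Only numpy, scipy, OpenCV 4.12 (cv2) and the standard library are available. Lean on these libraries where they do the work, as an engineer would, in place of code of your own. Each camera call takes 0.05 s, during which the arm holds its last target. There are 200 camera calls.

## Working session

There is one attempt and no reset: what is moved stays moved. The work goes in short steps, Python scripts to look and compute and a tool call to move; the robot and the scene stay as the last step left them, time stands still between calls to the robot, and variables do not carry over. Pictures are saved under pics/ and viewed, at most 13 in all, crops included, and the job is handed in when it is done.

Besides the shell and the picture viewer there is one more tool, called after "Emit:" as name(argument=value, ...), one argument or row to a line, values as JSON. apply_moves: Moves the arm, as the interface text tells. Its arguments: {"type":"object","properties":{"series":{"type":"array"},"hand":{"type":"number"},"newtons":{"type":"number"}},"required":["series"]}

```bash
mkdir -p pics; ls
cat > h.py <<'E'
import numpy as np,cv2
from rig import get_obs,vision,hand_in,nets,robot
def snap(c,f=None):
    im=vision.camera(c)
    if f: cv2.imwrite('pics/'+f,im[:,:,::-1])
    return im
def px2w(c,uv,z,cal=None):
    C=cal or vision.calibration(c);K=np.array(C['K']);R=np.array(C['R']);t=np.array(C['t'])
    uv=np.atleast_2d(uv).astype(float).reshape(-1,1,2)
    n=cv2.undistortPoints(uv,K,np.array([C['k1'],0,0,0.]))[:,0]
    d=np.c_[n,np.ones(len(n))]@R; o=-R.T@t
    return o+d*((z-o[2])/d[:,2])[:,None]
def w2px(c,X,cal=None):
    C=cal or vision.calibration(c)
    return cv2.projectPoints(np.atleast_2d(X).astype(float),cv2.Rodrigues(np.array(C['R']))[0],np.array(C['t'],float),np.array(C['K']),np.array([C['k1'],0,0,0.]))[0][:,0]
E
python3 - <<'E'
from h import *
print(robot.finger_overhang,get_obs())
for c in('top','scene'):
    snap(c,c+'1.png')
    C=vision.calibration(c);print(c,-np.array(C['R']).T@C['t'])
    for q in ['drive_unit','socket','drive_gear','gear_grip','gear_stand','stop','basin','dropper_bottle','glass_beaker','dish','pen']:
        print(q,[(np.round(d['centre'],3).tolist(),round(d['conf'],2)) for d in nets.spot_point(c,q)[:3]])
E
```

```text
pics
0.022 {'time': 0.0, 'q': array([-1.38148124e+00,  5.28469817e-01,  1.43394998e+00, -2.23615884e-05,
        1.18136497e+00, -1.78479544e-01]), 'joint_velocities': array([ 2.43347286e-05,  1.73733682e-03, -1.27060756e-03,  2.19169201e-04,
        9.53214055e-04, -9.01952208e-06]), 'joint_torque': array([-3.25058609e-04, -4.40040457e+01, -1.76592833e+01,  6.32218458e-02,
        5.83173323e-02, -1.79068857e-04]), 'position': array([ 0.22462317, -0.5824855 ,  0.24355417]), 'tool_rot': array([ 9.83137119e-01,  1.82866627e-01, -1.62769823e-05, -1.09598549e-03]), 'ft_force': array([0.08098915, 0.00685014, 0.03043617]), 'moment': array([0.02080763, 0.033753  , 0.0033103 ]), 'grip_force': 0.0, 'grip_width': 0.08724915601639216}
top [-0.32894835  0.25919762  1.8002099 ]
drive_unit [([0.49, -0.379, 0.004], 0.6)]
socket []
drive_gear [([0.654, -0.047, 0.042], 0.48), ([0.492, -0.381, 0.001], 0.36)]
gear_grip [([0.658, -0.047, 0.072], 0.5), ([0.662, -0.046, 0.04], 0.42)]
gear_stand [([0.661, -0.045, -0.0], 0.55)]
stop []
basin [([0.632, -0.165, -0.002], 0.58)]
dropper_bottle [([0.699, -0.358, -0.002], 0.71)]
glass_beaker [([0.29, 0.315, -0.004], 0.95), ([0.472, -0.626, -0.002], 0.58)]
dish [([0.472, -0.625, 0.001], 0.51), ([0.662, -0.048, 0.042], 0.47)]
pen [([0.271, -0.366, 0.002], 0.47)]
scene [-0.38184401 -1.32201446  0.72342575]
drive_unit [([0.497, -0.38, 0.005], 0.96)]
socket [([0.494, -0.386, 0.084], 0.8), ([0.271, -0.366, 0.0], 0.41)]
drive_gear []
gear_grip [([0.632, -0.167, 0.001], 0.71)]
gear_stand [([0.662, -0.051, -0.001], 0.62)]
stop [([0.491, -0.382, 0.08], 0.57)]
basin [([0.633, -0.167, -0.002], 0.83)]
dropper_bottle [([0.703, -0.358, -0.004], 0.58)]
glass_beaker [([0.291, 0.309, 0.0], 0.59), ([0.66, -0.051, 0.0], 0.2)]
dish [([0.468, -0.625, 0.001], 0.58)]
pen []
```

Run:
```python
from h import *
im=cv2.imread('pics/top1.png');p=w2px('top',[[0.49,-.38,.12],[.66,-.05,.09],[.63,-.166,.03],[.7,-.358,.1]]);print(p)
lo=np.maximum(p.min(0)-45,0).astype(int);hi=(p.max(0)+45).astype(int)
c=im[lo[1]:hi[1],lo[0]:hi[0]];s=min(800/c.shape[1],600/c.shape[0]);print(lo,s)
cv2.imwrite('pics/topc.png',cv2.resize(c,None,fx=s,fy=s,interpolation=cv2.INTER_CUBIC)[:600,:800])
```

```text
[[375.02338246 206.31654047]
 [264.18045752 206.9129102 ]
 [299.23657082 210.50740687]
 [340.60538675 164.82242753]]
[219 119] 3.9800995024875623
```

View pics/topc.png

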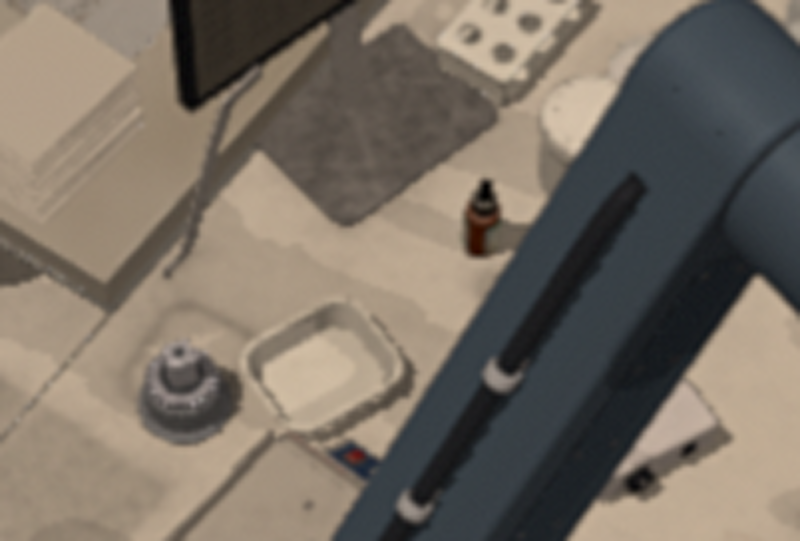

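View pics/scene1.png

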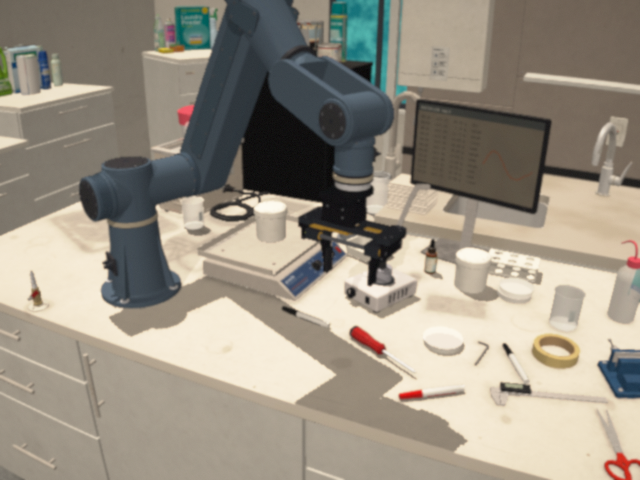

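The scene view shows the mixer at about (380,285), with the gripper in front of it. The amber bottle is at (430,255), and the balance or shaker with its jar is at (270,240). In the top crop the basin is at (327,368), the gear on its stand at (180,390), and the arm hides the mixer. I'll move over the mixer and look with the wrist camera.

Emit:
apply_moves(
  series=[
    {"offset": [24,18,7],"rot": [0,0,0]},
    {"offset": [24,18,7],"rot": [0,0,0]},
    {"offset": [24,18,7],"rot": [0,0,0]},
    {"offset": [24,18,7],"rot": [0,0,0]},
    {"offset": [24,18,7],"rot": [0,0,0]},
    {"offset": [24,18,7],"rot": [0,0,0]},
    {"offset": [24,18,7],"rot": [0,0,0]},
    {"offset": [24,18,7],"rot": [0,0,0]},
    {"offset": [24,18,7],"rot": [0,0,0]},
  ],
)

```text
time: 2.1
position: [0.464, -0.4035, 0.3141]
tool_rot: [0.983, 0.183, -0.001, -0.0]
ft_force: [0.0, 0.5, -0.2]
grip_width: 0.087
grip_force: 0.0
```

Run:
```python
from h import *
o=get_obs();print(o['time'],o['position'],o['tool_rot'],o['q'],o['ft_force'])
C=vision.calibration('wrist');print(-np.array(C['R']).T@C['t'],C)
snap('wrist','w1.png')
for q in ['drive_unit','socket','stop','basin','gear_grip','dropper_bottle']:
    print(q,[(np.round(d['centre'],3).tolist(),round(d['conf'],2)) for d in nets.spot_point('wrist',q)[:3]])
```

```text
2.1 [ 0.4639748  -0.40352158  0.31412986] [ 9.83149294e-01  1.82803439e-01 -5.96867591e-04 -1.12164847e-04] [-8.96891666e-01  4.45868058e-01  1.37396773e+00 -9.77622343e-04
  1.32251678e+00  3.06470815e-01] [ 0.02797398  0.53995238 -0.18134912]
[ 0.53150296 -0.37756632  0.45383506] {'K': array([[348.11874442,   0.        , 324.28448165],
       [  0.        , 348.11874442, 241.44803756],
       [  0.        ,   0.        ,   1.        ]]), 'k1': -0.04946210956190683, 'R': array([[ 3.58940009e-01, -9.33360344e-01, -7.34041002e-04],
       [-9.00376274e-01, -3.46462422e-01,  2.63223013e-01],
       [-2.45936240e-01, -9.38203578e-02, -9.64734734e-01]]), 't': array([-0.54284998,  0.22828029,  0.53312288])}
drive_unit []
socket [([0.495, -0.382, 0.083], 0.77)]
stop [([0.493, -0.381, 0.087], 0.64)]
basin []
gear_grip []
dropper_bottle [([0.7, -0.361, -0.002], 0.9)]
```

View pics/w1.png

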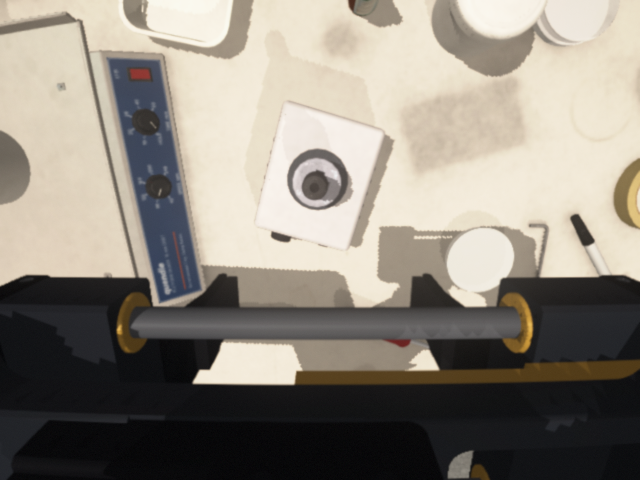

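The wrist view shows the mixer with housing-top corners near (287,101), (384,130), (349,249) and (256,226). The hub is at about (318,180), with the dark stop on it near (316,185). The basin is at the top left (180,15) and the shaker's panel is on the left.

Run:
```python
from h import *
c=px2w('wrist',[(287,101),(384,130),(349,249),(256,226)],.05);print(c.round(4),c.mean(0))
for i in range(4):
    e=c[(i+1)%4]-c[i];print(np.hypot(*e[:2]),np.degrees(np.arctan2(e[1],e[0])))
s=px2w('wrist',[(110,55),(200,290),(80,18),(180,15)],.06);print('shaker',s.round(3))
im=cv2.imread('pics/w1.png');k=im[130:235,260:380]
cv2.imwrite('pics/w1c.png',cv2.resize(k,None,fx=6,fy=6,interpolation=cv2.INTER_CUBIC)[:600,:800])
X=np.array([[.493,-.381]]);a=np.linspace(0,6.28,60)
for z,r in((.085,.026),(.085,.013),(.122,.013)):
    p=w2px('wrist',np.c_[.493+r*np.cos(a),-.381+r*np.sin(a),a*0+z]);print(z,r,p.min(0),p.max(0))
```

```text
[[ 0.5627 -0.3222  0.05  ]
 [ 0.5725 -0.4332  0.05  ]
 [ 0.4306 -0.4484  0.05  ]
 [ 0.4174 -0.3343  0.05  ]] [ 0.49579055 -0.38455699  0.05      ]
0.11145604076428511 -84.90684118018893
0.14280670452730673 -173.88748421226708
0.11484127208187962 96.56867831811641
0.14574347909296587 4.776063387331781
shaker [[ 0.541 -0.132  0.06 ]
 [ 0.319 -0.296  0.06 ]
 [ 0.566 -0.092  0.06 ]
 [ 0.603 -0.192  0.06 ]]
0.085 0.026 [289.3605905  158.01916905] [338.75738081 207.70487089]
0.085 0.013 [301.70588903 170.74806094] [326.40335969 195.59058927]
0.122 0.013 [299.23327582 173.33337153] [326.60606989 200.79649797]
```

View pics/w1c.png

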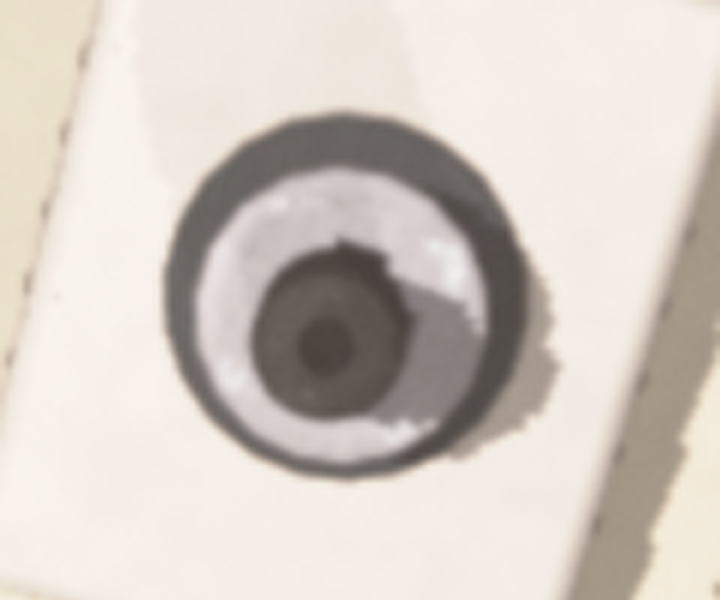

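Emit:
apply_moves(
  series=[
    {"offset": [3,2,-5],"rot": [0,0,0]},
    {"offset": [3,2,-10],"rot": [0,0,0]},
    {"offset": [3,2,-15],"rot": [0,0,0]},
    {"offset": [3,2,-18],"rot": [0,0,0]},
    {"offset": [3,2,-20.3],"rot": [0,0,0]},
    {"offset": [3,2,-20.3],"rot": [0,0,0]},
    {"offset": [3,2,-20.3],"rot": [0,0,0]},
  ],
)

```text
time: 3.15
position: [0.4948, -0.3837, 0.1117]
tool_rot: [0.983, 0.183, 0.0, 0.0]
ft_force: [-0.5, -0.5, 0.1]
grip_width: 0.0873
grip_force: 0.0
```

Emit:
apply_moves(
  series=[
    {"offset": [0,0,0],"rot": [0,0,0]},
    {"offset": [0,0,0],"rot": [0,0,0]},
    {"offset": [0,0,0],"rot": [0,0,0]},
    {"offset": [0,0,0],"rot": [0,0,0]},
    {"offset": [0,0,0],"rot": [0,0,0]},
    {"offset": [0,0,0],"rot": [0,0,0]},
    {"offset": [0,0,0],"rot": [0,0,0]},
  ],
  hand=0,
  newtons=10,
)

```text
time: 3.85
position: [0.4947, -0.3831, 0.1116]
tool_rot: [0.983, 0.183, -0.0, -0.0]
ft_force: [1.0, -0.9, -0.9]
grip_width: 0.0388
grip_force: 0.0
```

Emit:
apply_moves(
  series=[
    {"offset": [0,0,0],"rot": [0,0,0]},
    {"offset": [0,0,0],"rot": [0,0,0]},
    {"offset": [0,0,0],"rot": [0,0,0]},
    {"offset": [0,0,0],"rot": [0,0,0]},
  ],
)

```text
time: 4.25
position: [0.4947, -0.3832, 0.1115]
tool_rot: [0.983, 0.183, -0.0, -0.0]
ft_force: [0.2, 0.0, -0.3]
grip_width: 0.0247
grip_force: 10.0
```

Emit:
apply_moves(
  series=[
    {"offset": [0,0,4],"rot": [0,0,0]},
    {"offset": [0,0,8],"rot": [0,0,0]},
    {"offset": [0,0,12],"rot": [0,0,0]},
    {"offset": [0,0,12],"rot": [0,0,0]},
  ],
)

```text
time: 4.65
position: [0.4975, -0.386, 0.2381]
tool_rot: [0.983, 0.183, 0.004, 0.006]
ft_force: [0.2, 0.2, 0.3]
grip_width: 0.0243
grip_force: 10.0
```

Run:
```python
from h import *
snap('top','top2.png')
for q in ['basin','drive_gear','gear_grip','gear_stand','glass_beaker']:
    print(q,[(np.round(d['centre'],3).tolist(),round(d['conf'],2)) for d in nets.spot_point('top',q)[:2]])
snap('wrist','w2.png')
for q in ['socket','stop','basin']:
    print(q,[(np.round(d['centre'],3).tolist(),round(d['conf'],2)) for d in nets.spot_point('wrist',q)[:2]])
```

```text
basin []
drive_gear [([0.66, -0.047, 0.041], 0.56)]
gear_grip [([0.66, -0.052, 0.068], 0.55)]
gear_stand [([0.271, -0.367, -0.0], 0.61), ([0.664, -0.044, 0.001], 0.57)]
glass_beaker [([0.291, 0.312, -0.002], 0.71)]
socket [([0.496, -0.384, 0.084], 0.8)]
stop [([0.493, -0.379, 0.206], 0.93)]
basin [([0.632, -0.167, 0.001], 0.62)]
```

View pics/w2.png

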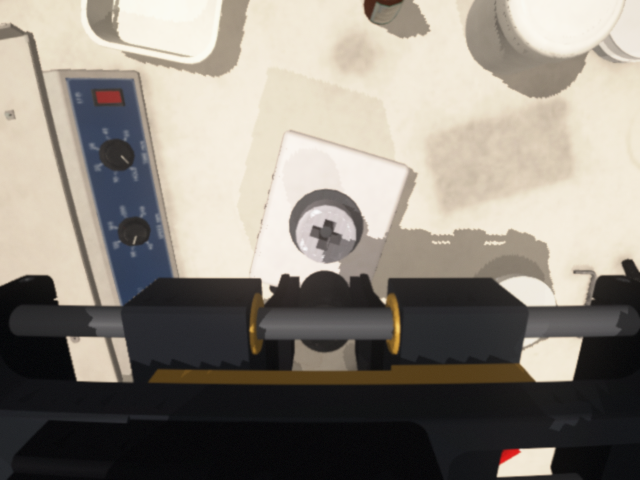

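Stop gripped: opening 24 mm, grip force 10 N. The wrist view shows the open socket cross at about (326,236) and the basin at the top left.

Run:
```python
from h import *
print(get_obs()['position'],get_obs()['tool_rot'])
b=px2w('wrist',[(90,32),(185,60),(212,45),(222,5)],.031);print(b.round(4)); print(np.degrees(np.arctan2(*(b[1]-b[0])[1::-1])),np.degrees(np.arctan2(*(b[3]-b[2])[1::-1])))
# rectified face view at z=.085, 0.2mm/px
cx,cy=.495,-.384;n=300
g=np.mgrid[0:n,0:n];X=np.c_[(cx+(g[0]-150)*2e-4).ravel(),(cy+(g[1]-150)*2e-4).ravel(),np.full(n*n,.085)]
p=w2px('wrist',X).reshape(n,n,2).astype(np.float32)
im=cv2.imread('pics/w2.png');r=cv2.remap(im,p[...,0],p[...,1],cv2.INTER_CUBIC)  # row=+x, col=+y
cv2.imwrite('pics/r2.png',cv2.resize(r,None,fx=2,fy=2))
```

```text
[ 0.4944566  -0.3828775   0.23043438] [ 9.83142054e-01  1.82840565e-01 -5.29302054e-04 -8.65688438e-04]
[[ 0.5824 -0.1218  0.031 ]
 [ 0.5887 -0.2114  0.031 ]
 [ 0.6091 -0.2308  0.031 ]
 [ 0.6432 -0.2293  0.031 ]]
-85.94850415482716 2.496374996034632
```

View pics/r2.png

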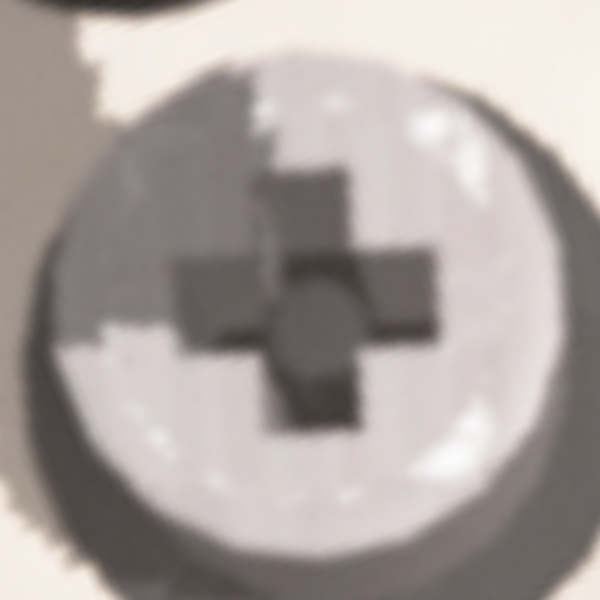

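Emit:
apply_moves(
  series=[
    {"offset": [2,3,1],"rot": [0,0,8]},
    {"offset": [4,6,1],"rot": [0,0,16]},
    {"offset": [6,9,1],"rot": [0,0,24]},
    {"offset": [8,12,1],"rot": [0,0,32]},
    {"offset": [10,15,1],"rot": [0,0,40]},
    {"offset": [12,18.6,1],"rot": [0,0,48]},
    {"offset": [13.9,21.6,1],"rot": [0,0,56]},
    {"offset": [13.9,21.6,0],"rot": [0,0,64]},
    {"offset": [13.9,21.6,-2],"rot": [0,0,72]},
    {"offset": [13.9,21.6,-4],"rot": [0,0,80]},
    {"offset": [13.9,21.6,-8],"rot": [0,0,82]},
    {"offset": [13.9,21.6,-12],"rot": [0,0,82]},
    {"offset": [13.9,21.6,-14],"rot": [0,0,82]},
    {"offset": [13.9,21.6,-14],"rot": [0,0,82]},
  ],
)

```text
time: 6.55
position: [0.631, -0.166, 0.0873]
tool_rot: [0.622, 0.783, -0.001, -0.004]
ft_force: [0.5, 0.1, -0.3]
grip_width: 0.0246
grip_force: 10.0
```

Run:
```python
from h import *
print(get_obs()['position'],get_obs()['grip_force'])
snap('wrist','w3.png')
for q in ['gear_grip','drive_gear','basin','stop']:
    print(q,[(np.round(d['centre'],3).tolist(),round(d['conf'],2)) for d in nets.spot_point('wrist',q)[:2]])
```

```text
[ 0.63102556 -0.1660055   0.08731226] 9.997813658119412
gear_grip [([0.663, -0.042, 0.069], 0.7)]
drive_gear [([0.66, -0.044, 0.04], 0.77)]
basin [([0.627, -0.165, -0.002], 0.67)]
stop [([0.632, -0.166, 0.062], 0.79)]
```

View pics/w3.png

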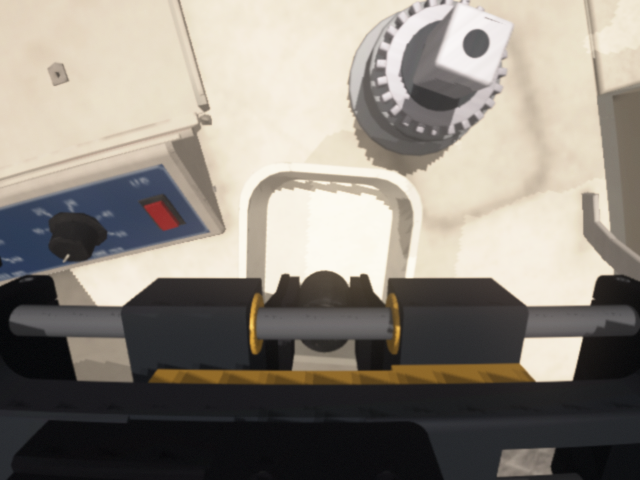

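The stop hangs centred over the basin at about (325,310). The gear is at (440,75), with its grip-block top near (475,40). Lowering and releasing now.

Emit:
apply_moves(
  series=[
    {"offset": [0,0,-2.5],"rot": [0,0,0]},
    {"offset": [0,0,-4.6],"rot": [0,0,0]},
    {"offset": [0,0,-4.6],"rot": [0,0,0]},
    {"offset": [0,0,-4.6],"rot": [0,0,0]},
  ],
)

```text
time: 7.2
position: [0.6343, -0.1674, 0.0467]
tool_rot: [0.622, 0.783, 0.0, 0.001]
ft_force: [-0.3, -0.8, 0.3]
grip_width: 0.0248
grip_force: 10.0
```

Emit:
apply_moves(
  series=[
    {"offset": [0,0,0],"rot": [0,0,0]},
    {"offset": [0,0,0],"rot": [0,0,0]},
    {"offset": [0,0,0],"rot": [0,0,0]},
    {"offset": [0,0,0],"rot": [0,0,0]},
  ],
  hand=0.42,
)

```text
time: 7.6
position: [0.6341, -0.1673, 0.0462]
tool_rot: [0.622, 0.783, 0.0, 0.001]
ft_force: [0.1, 0.9, -0.9]
grip_width: 0.0362
grip_force: 0.0
```

Emit:
apply_moves(
  series=[
    {"offset": [0,0,3],"rot": [0,0,0]},
    {"offset": [0,0,7],"rot": [0,0,0]},
    {"offset": [0,0,12],"rot": [0,0,0]},
    {"offset": [0,1,17],"rot": [0,0,0]},
    {"offset": [0,4,20],"rot": [0,0,0]},
    {"offset": [0,4,20],"rot": [0,0,0]},
    {"offset": [0,4,20],"rot": [0,0,0]},
    {"offset": [0,4,20],"rot": [0,0,0]},
  ],
)

```text
time: 8.4
position: [0.6327, -0.1273, 0.244]
tool_rot: [0.622, 0.783, -0.001, -0.001]
ft_force: [-0.1, 0.0, 0.3]
grip_width: 0.0368
grip_force: 0.0
```

Run:
```python
from h import *
print(get_obs()['position'],get_obs()['tool_rot'],get_obs()['time'])
im=snap('wrist','w4.png')
for q in ['gear_grip','drive_gear','basin','stop']:
    print(q,[(np.round(d['centre'],3).tolist(),round(d['conf'],2)) for d in nets.spot_point('wrist',q)[:2]])
```

```text
[ 0.6327442  -0.12729658  0.24400766] [ 6.22060190e-01  7.82968003e-01 -6.64164426e-04 -1.33660678e-03] 8.4
gear_grip [([0.66, -0.046, 0.07], 0.75)]
drive_gear [([0.661, -0.045, 0.04], 0.89)]
basin [([0.63, -0.164, -0.001], 0.85)]
stop [([0.639, -0.169, 0.004], 0.94)]
```

View pics/w4.png

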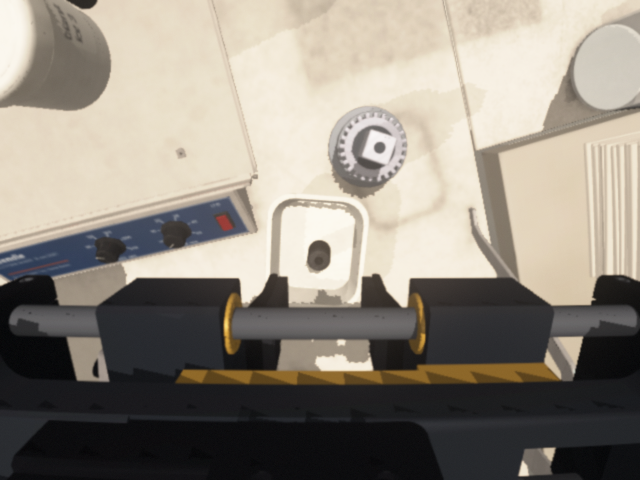

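The stop stands inside the basin at (319,255). The gear's block top is at about (378,147). Rectifying it to get its yaw and centre.

Run:
```python
from h import *
cx,cy=.661,-.045;n=300
g=np.mgrid[0:n,0:n];X=np.c_[(cx+(g[0]-150)*2.5e-4).ravel(),(cy+(g[1]-150)*2.5e-4).ravel(),np.full(n*n,.088)]
p=w2px('wrist',X).reshape(n,n,2).astype(np.float32)
im=cv2.imread('pics/w4.png');r=cv2.remap(im,p[...,0],p[...,1],cv2.INTER_CUBIC)
cv2.imwrite('pics/r4.png',cv2.resize(r,None,fx=2,fy=2))
```

```text
(no output)
```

View pics/r4.png

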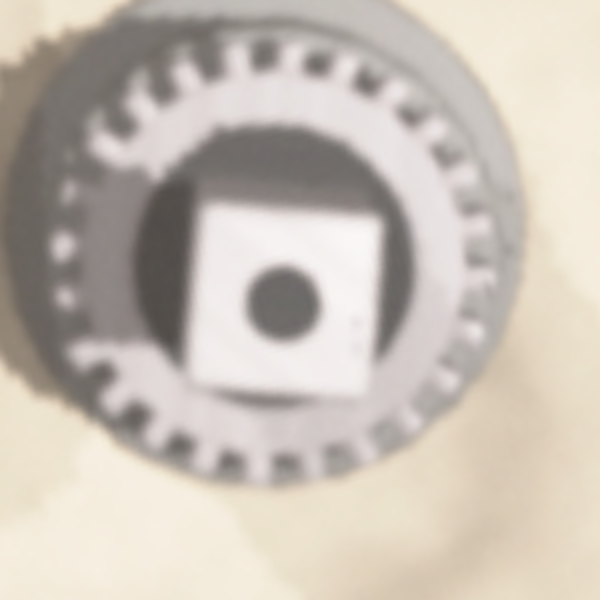

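Emit:
apply_moves(
  series=[
    {"offset": [1,3,0],"rot": [0,0,8.5]},
    {"offset": [2,6,0],"rot": [0,0,17]},
    {"offset": [2.7,8,0],"rot": [0,0,25.5]},
    {"offset": [2.7,8,-2],"rot": [0,0,34]},
    {"offset": [2.7,8,-4],"rot": [0,0,42.5]},
    {"offset": [2.7,8,-5],"rot": [0,0,51]},
    {"offset": [2.7,8,-6],"rot": [0,0,59.5]},
    {"offset": [2.7,8,-7],"rot": [0,0,68]},
    {"offset": [2.7,8,-8],"rot": [0,0,73.3]},
    {"offset": [2.7,8,-10],"rot": [0,0,73.3]},
    {"offset": [2.7,8,-12],"rot": [0,0,73.3]},
    {"offset": [2.7,8,-12],"rot": [0,0,73.3]},
    {"offset": [2.7,8,-12],"rot": [0,0,73.3]},
  ],
  hand=0.65,
)

```text
time: 9.95
position: [0.6606, -0.0474, 0.125]
tool_rot: [0.032, 0.999, 0.0, -0.001]
ft_force: [0.4, -0.7, 0.2]
grip_width: 0.0567
grip_force: 0.0
```

Run:
```python
from h import *
o=get_obs();print(o['position'],o['tool_rot'],o['time'],o['grip_width'])
snap('wrist','w5.png')
for q in ['gear_grip','drive_gear']:
    print(q,[(np.round(d['centre'],4).tolist(),round(d['conf'],2)) for d in nets.spot_point('wrist',q)[:2]])
snap('top')
for q in ['gear_grip','stop']:
    print(q,[(np.round(d['centre'],4).tolist(),round(d['conf'],2)) for d in nets.spot_point('top',q)[:2]])
```

```text
[ 0.66056229 -0.04737126  0.12496414] [ 3.18350104e-02  9.99492895e-01  1.38756953e-04 -6.81806156e-04] 9.95 0.056729373660041035
gear_grip [([0.6613, -0.0467, 0.0693], 0.71)]
drive_gear [([0.6618, -0.0449, 0.0409], 0.69)]
gear_grip [([0.6586, -0.0509, 0.0705], 0.5), ([0.659, -0.0471, 0.0172], 0.45)]
stop [([0.6334, -0.1711, 0.0064], 0.5)]
```

Emit:
apply_moves(
  series=[
    {"offset": [0,0,-2.5],"rot": [0,0,0]},
    {"offset": [0,0,-4],"rot": [0,0,0]},
    {"offset": [0,0,-5],"rot": [0,0,0]},
    {"offset": [0,0,-5],"rot": [0,0,0]},
    {"offset": [0,0,-5],"rot": [0,0,0]},
  ],
)

```text
time: 10.75
position: [0.6609, -0.0472, 0.0755]
tool_rot: [0.032, 0.999, 0.0, -0.0]
ft_force: [0.7, 1.1, 0.3]
grip_width: 0.0567
grip_force: 0.0
```

Emit:
apply_moves(
  series=[
    {"offset": [0,0,0],"rot": [0,0,0]},
    {"offset": [0,0,0],"rot": [0,0,0]},
    {"offset": [0,0,0],"rot": [0,0,0]},
    {"offset": [0,0,0],"rot": [0,0,0]},
    {"offset": [0,0,0],"rot": [0,0,0]},
    {"offset": [0,0,0],"rot": [0,0,0]},
    {"offset": [0,0,0],"rot": [0,0,0]},
    {"offset": [0,0,0],"rot": [0,0,0]},
  ],
  hand=0,
  newtons=40,
)

```text
time: 11.55
position: [0.6608, -0.0472, 0.0758]
tool_rot: [0.032, 0.999, -0.0, 0.0]
ft_force: [-0.7, 1.1, 1.7]
grip_width: 0.0238
grip_force: 39.9
```

Emit:
apply_moves(
  series=[
    {"offset": [0,0,2.5],"rot": [0,0,0]},
    {"offset": [0,0,6],"rot": [0,0,0]},
    {"offset": [0,0,10],"rot": [0,0,0]},
    {"offset": [-0.5,-1,14],"rot": [0,0,0]},
    {"offset": [-2,-4,15],"rot": [0,0,1]},
    {"offset": [-4,-8,15],"rot": [0,0,2]},
    {"offset": [-6,-12,15],"rot": [0,0,3]},
    {"offset": [-8,-16,15],"rot": [0,0,4]},
    {"offset": [-10,-20,15],"rot": [0,0,5]},
    {"offset": [-12,-24,15],"rot": [0,0,6.2]},
    {"offset": [-14,-28,15],"rot": [0,0,6.2]},
    {"offset": [-15.5,-31,15],"rot": [0,0,6.2]},
    {"offset": [-16.6,-33.6,14],"rot": [0,0,6.2]},
    {"offset": [-16.6,-33.6,12],"rot": [0,0,6.2]},
    {"offset": [-16.6,-33.6,10.5],"rot": [0,0,6.2]},
    {"offset": [-16.6,-33.6,10.5],"rot": [0,0,6.2]},
    {"offset": [-16.6,-33.6,10.5],"rot": [0,0,6.2]},
    {"offset": [-16.6,-33.6,10.5],"rot": [0,0,6.2]},
  ],
)

```text
time: 13.35
position: [0.4953, -0.3834, 0.1813]
tool_rot: [-0.023, 1.0, -0.001, 0.0]
ft_force: [0.4, -0.1, -2.0]
grip_width: 0.0238
grip_force: 39.9
```

Run:
```python
from h import *
o=get_obs();print(o['position'],o['tool_rot'],o['time'],o['grip_width'],o['grip_force'],o['ft_force'],o['q'])
C=vision.calibration('wrist')
im=snap('wrist','w6.png')
for q in ['gear_grip','drive_gear','stem_tip','socket']:
    print(q,[(np.round(d['centre'],4).tolist(),round(d['conf'],2)) for d in nets.spot_point('wrist',q)[:2]])
p=o['position']
print(w2px('wrist',[[p[0],p[1],p[2]-.0358+.01],[.4952,-.3834,.085]]))
s=snap('scene','s6.png')
for q in ['gear_grip','drive_gear','stem_tip','socket','stop']:
    print(q,[(np.round(d['centre'],4).tolist(),round(d['conf'],2)) for d in nets.spot_point('scene',q)[:2]])
u=w2px('scene',[[.495,-.383,.11]])[0].astype(int);a=s[u[1]-50:u[1]+50,u[0]-50:u[0]+50]
a=cv2.resize(a,(400,400));b=cv2.resize(im,(400,300));cv2.imwrite('pics/c6.png',np.hstack([a,np.vstack([b,np.zeros((100,400,3),np.uint8)])])[:,:,::-1])
```

```text
[ 0.49531665 -0.38336205  0.18131451] [-2.27015805e-02  9.99741988e-01 -5.92922935e-04  4.94874457e-04] 13.35 0.023783884385733697 39.908958692103624 [ 0.38452261 -0.09622727 -2.03279223] [-8.36817666e-01  6.02249438e-01  1.48970209e+00 -2.81091701e-05
  1.04809671e+00 -2.45300705e+00]
gear_grip [([0.4945, -0.3808, 0.1756], 0.91)]
drive_gear [([0.4945, -0.382, 0.146], 0.95)]
stem_tip [([0.4984, -0.3805, 0.1765], 0.7)]
socket []
[[323.56987518 290.4883814 ]
 [323.8237454  250.74451486]]
gear_grip [([0.4929, -0.3785, 0.1726], 0.55)]
drive_gear [([0.4967, -0.3823, 0.1492], 0.7)]
stem_tip [([0.4922, -0.384, 0.1189], 0.73), ([0.6599, -0.0487, 0.0016], 0.66)]
socket [([0.4945, -0.3853, 0.0851], 0.91), ([0.7013, -0.3581, -0.0029], 0.66)]
stop [([0.6394, -0.1682, -0.004], 0.54)]
```

View pics/c6.png

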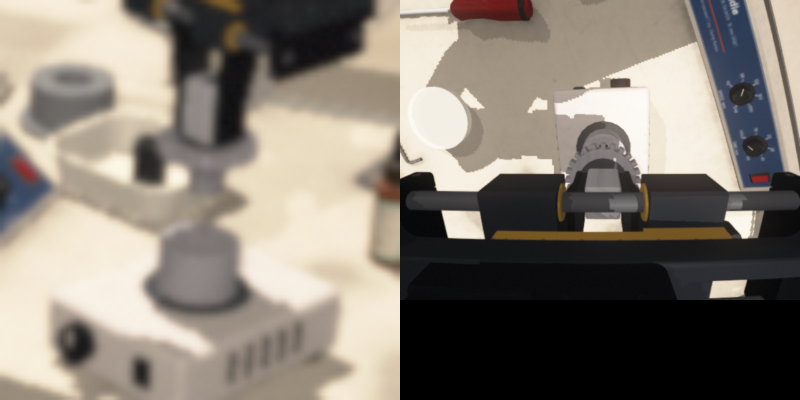

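The left crop shows the gear held upright with its stem straight above the hub. On the right, the wrist view shows the wheel over the hub at about (605,150). Descending in small steps while watching the force.

Emit:
apply_moves(
  series=[
    {"offset": [0,0,-1.5],"rot": [0,0,0]},
    {"offset": [0,0,-2.7],"rot": [0,0,0]},
    {"offset": [0,0,-3.1],"rot": [0,0,0]},
    {"offset": [0,0,-3.4],"rot": [0,0,0]},
    {"offset": [0,0,-3.6],"rot": [0,0,0]},
    {"offset": [0,0,-3.7],"rot": [0,0,0]},
    {"offset": [0,0,-3.7],"rot": [0,0,0]},
    {"offset": [0,0,-3.7],"rot": [0,0,0]},
  ],
)

```text
time: 14.7
position: [0.4949, -0.3834, 0.1439]
tool_rot: [-0.022, 1.0, -0.0, 0.0]
ft_force: [0.4, 0.6, -1.8]
grip_width: 0.0238
grip_force: 39.9
```

Emit:
apply_moves(
  series=[
    {"offset": [0,0,-0.15],"rot": [0,0,0]},
    {"offset": [0,0,-0.3],"rot": [0,0,0]},
    {"offset": [0,0,-0.4],"rot": [0,0,0]},
    {"offset": [0,0,-0.4],"rot": [0,0,0]},
  ],
)

```text
time: 15.1
position: [0.4946, -0.3831, 0.1393]
tool_rot: [-0.022, 1.0, 0.0, -0.0]
ft_force: [-0.3, 0.3, -2.6]
grip_width: 0.0239
grip_force: 39.9
```

Emit:
apply_moves(
  series=[
    {"offset": [0,0,-0.2],"rot": [0,0,0]},
    {"offset": [0,0,-0.4],"rot": [0,0,0]},
    {"offset": [0,0,-0.4],"rot": [0,0,0]},
    {"offset": [0,0,-0.6],"rot": [0,0,0]},
    {"offset": [0,0,-0.8],"rot": [0,0,0]},
    {"offset": [0,0,-0.9],"rot": [0,0,0]},
    {"offset": [0,0,-0.9],"rot": [0,0,0]},
  ],
)

```text
time: 15.8
position: [0.4948, -0.3832, 0.1307]
tool_rot: [-0.022, 1.0, -0.0, 0.0]
ft_force: [-0.9, 0.6, 1.9]
grip_width: 0.0238
grip_force: 39.9
```

Emit:
apply_moves(
  series=[
    {"offset": [0,0,-0.3],"rot": [0,0,0]},
    {"offset": [0,0,-0.6],"rot": [0,0,0]},
    {"offset": [0,0,-0.8],"rot": [0,0,0]},
    {"offset": [0,0,-0.9],"rot": [0,0,0]},
    {"offset": [0,0,-0.9],"rot": [0,0,0]},
    {"offset": [0,0,-0.9],"rot": [0,0,0]},
  ],
)

```text
time: 16.4
position: [0.4948, -0.3832, 0.1217]
tool_rot: [-0.022, 1.0, -0.0, 0.0]
ft_force: [-0.5, 0.7, 4.6]
grip_width: 0.0236
grip_force: 39.9
```

Emit:
apply_moves(
  series=[
    {"offset": [0,0,-0.1],"rot": [0,0,0]},
    {"offset": [0,0,-0.2],"rot": [0,0,0]},
    {"offset": [0,0,-0.2],"rot": [0,0,0]},
    {"offset": [0,0,-0.2],"rot": [0,0,0]},
  ],
)

```text
time: 16.8
position: [0.4948, -0.3832, 0.1207]
tool_rot: [-0.023, 1.0, -0.0, 0.0]
ft_force: [-2.2, 2.9, 9.9]
grip_width: 0.0241
grip_force: 39.9
```

Emit:
apply_moves(
  series=[
    {"offset": [0,0,-0.1],"rot": [0,0,0]},
    {"offset": [0,0,-0.1],"rot": [0,0,0]},
    {"offset": [0,0,-0.1],"rot": [0,0,0]},
    {"offset": [0,0,-0.1],"rot": [0,0,0]},
    {"offset": [0,0,-0.1],"rot": [0,0,0]},
  ],
)

```text
time: 17.3
position: [0.4948, -0.3832, 0.1207]
tool_rot: [-0.023, 1.0, -0.0, 0.0]
ft_force: [-3.0, 2.0, 15.5]
grip_width: 0.0236
grip_force: 39.9
```

Run:
```python
from h import *
o=get_obs();print(o['position'],o['time'],o['grip_force'],o['ft_force'],o['moment'])
s=snap('scene')
for q in ['drive_gear','stop','basin']:
    print(q,[(np.round(d['centre'],4).tolist(),round(d['conf'],2)) for d in nets.spot_point('scene',q)[:2]])
u=w2px('scene',[[.495,-.383,.11]])[0].astype(int);cv2.imwrite('pics/c7.png',cv2.resize(s[u[1]-50:u[1]+50,u[0]-50:u[0]+50],(500,500))[:,:,::-1])
```

```text
[ 0.49481251 -0.38318611  0.12068846] 17.3 39.911768697202206 [-2.96067832  2.03064969 15.48269331] [ 0.77408828  0.34841524 -0.02128675]
drive_gear [([0.4949, -0.378, 0.0876], 0.65)]
stop [([0.6357, -0.1701, -0.0002], 0.56)]
basin [([0.6311, -0.1683, 0.0003], 0.64)]
```

View pics/c7.png

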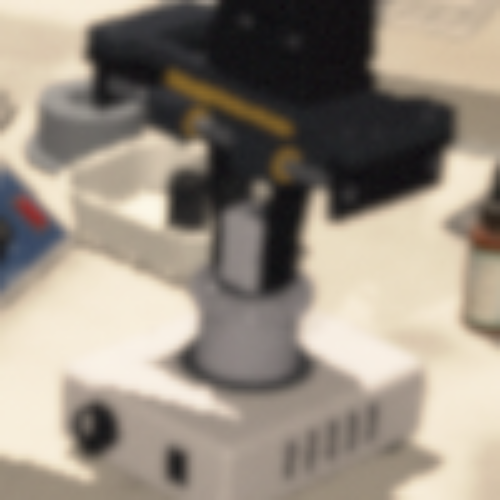

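The wheel is seated flush on the hub at about (250,320). The TCP has stopped moving at the height expected for a seated gear, the push has risen to about 17 N, and the stop is in the basin. Handing in.

```bash
python3 -c "
from rig import hand_in
print(hand_in())"
```

```text
the job is handed in; nothing more can be done
None
```

I put the rubber stop in the basin, meshed the gear and pressed it home on the socket face, and handed the job in at about 17 s still gripping it at 40 N; the hand-in returned no verdict.

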